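# Put the paint tins away in the colour-coded caddy

### The job

Clear up the model-building mat: stand each of the four round paint tins in the plywood caddy, flat in the compartment whose liner has the colour of its lid. Keep every tin upright, as the lids are only loosely pressed on, and leave the two square glue bottles with the red and green caps standing where they are.

Things in the scene. Friction and masses are not known exactly. Their poses are not given: they have to be found in the camera images.
- tin_red: Paint tin with a red lid and a red band round its side, bare steel rims: a plain upright cylinder, 36 mm across and 42 mm tall, about 60 g, loose on the blue cutting mat. Origin: centre of its underside; z up. The yaw means nothing (round).
- tin_yellow: Paint tin with a yellow lid and a yellow band round its side, bare steel rims: a plain upright cylinder, 36 mm across and 42 mm tall, about 60 g, loose on the blue cutting mat. Origin: centre of its underside; z up. The yaw means nothing (round).
- tin_green: Paint tin with a green lid and a green band round its side, bare steel rims: a plain upright cylinder, 36 mm across and 42 mm tall, about 60 g, loose on the blue cutting mat. Origin: centre of its underside; z up. The yaw means nothing (round).
- tin_white: Paint tin with a white lid and a white band round its side, bare steel rims: a plain upright cylinder, 36 mm across and 42 mm tall, about 60 g, loose on the blue cutting mat. Origin: centre of its underside; z up. The yaw means nothing (round).
- liner_red: The red liner: flat square of red plastic, 64 x 64 x 2 mm, fixed on the floor in the middle of one compartment of the plywood paint caddy. Origin: centre of its underside (a tin on it stands 2 mm above); x, y parallel to the walls, z up. Caddy: a fixed flat tray 144 mm square, two by two compartments 66 mm wide inside, walls 4 mm thick, tops 11 mm above the liners' tops.
- liner_yellow: The yellow liner: flat square of yellow plastic, 64 x 64 x 2 mm, fixed on the floor in the middle of one compartment of the plywood paint caddy. Origin: centre of its underside (a tin on it stands 2 mm above); x, y parallel to the walls, z up. Which colour lies where in the caddy, and the caddy's place and turn, differ each time.
- liner_green: The green liner: flat square of green plastic, 64 x 64 x 2 mm, fixed on the floor in the middle of one compartment of the plywood paint caddy. Origin: centre of its underside (a tin on it stands 2 mm above); x, y parallel to the walls, z up. Compartment centres are 70 mm apart; the wall tops are 17 mm above the table.
- liner_white: The white liner: flat square of white plastic, 64 x 64 x 2 mm, fixed on the floor in the middle of one compartment of the plywood paint caddy. Origin: centre of its underside (a tin on it stands 2 mm above); x, y parallel to the walls, z up. Same caddy as the red liner.
- glue_red: Look-alike, not paint: a square clear-glass bottle of glue (38 x 38 mm, 34 mm tall) with a small round red cap 22 mm across on top, 54 mm tall in all, loose. Stays where it is. Origin: centre of its underside; z up.
- glue_green: Look-alike, not paint: a square clear-glass bottle of glue (38 x 38 mm, 34 mm tall) with a small round green cap 22 mm across on top, 54 mm tall in all, loose. Stays where it is. Origin: centre of its underside; z up.
Mind the look-alikes: they are no part of the job. What is shaped like the tin_green but orange is not meant.

How it is judged:
At the end, for the whole second after the job is handed in: Each tin stands upright (0.1 rad), released and at rest, on the liner of its own colour (underside within 4 mm of its top, centre within 16 mm of its centre along each side: the play the walls leave); both glue bottles upright, within 25 mm of where they were (x of tin_red in the frame of liner_red between -0.016 and 0.016 m and y of tin_red in the frame of liner_red between -0.016 and 0.016 m and z of tin_red in the frame of liner_red between -0.002 and 0.006 m and angle between each of tin_red, tin_yellow, tin_green, tin_white, glue_red, glue_green's own z axis and vertical below 0.1 rad and linear speed of each of tin_red, tin_yellow, tin_green, tin_white below 0.02 m/s and x of tin_yellow in the frame of liner_yellow between -0.016 and 0.016 m and y of tin_yellow in the frame of liner_yellow between -0.016 and 0.016 m and z of tin_yellow in the frame of liner_yellow between -0.002 and 0.006 m and x of tin_green in the frame of liner_green between -0.016 and 0.016 m and y of tin_green in the frame of liner_green between -0.016 and 0.016 m and z of tin_green in the frame of liner_green between -0.002 and 0.006 m and x of tin_white in the frame of liner_white between -0.016 and 0.016 m and y of tin_white in the frame of liner_white between -0.016 and 0.016 m and z of tin_white in the frame of liner_white between -0.002 and 0.006 m and distance of each of glue_red, glue_green from where it was at the start of the episode below 0.025 m); the robot touches nothing.
It fails at once if a paint tin is tipped by more than 0.6 rad (angle between any of tin_red, tin_yellow, tin_green, tin_white's own z axis and vertical above 0.6 rad).
It fails at once if a glue bottle is shifted by more than 25 mm or knocked over (distance of any of glue_red, glue_green from where it was at the start of the episode above 0.025 m or angle between any of glue_red, glue_green's own z axis and vertical above 0.5 rad).
It also fails if it takes over 90 s, if anything falls off the work surface, if the arm or the gripper's body presses on something with over 40 N, if the wrist force passes 120 N, or if a joint passes its speed limit or range.

### The arm

A 6-joint arm with a two-finger parallel gripper is mounted at the origin on the work surface. World frame = base frame: x ahead of the robot, y to its left, z up, the work surface at z = 0. Lengths are in m, angles in rad, forces in N, time in s.
With the tool pointing down it reaches from about 0.35 to 0.975 m from the base axis. Payload 4.9 kg.
Tool frame: the origin (TCP) lies at the very end of the fingers, on their centre line; the grasp point (between the pads) lies 19 mm behind it; z points along the fingers, y is the line along which they close (so a half turn about z gives the same grasp; the last joint's range is limited). The gripper opens to 85 mm and grips with 20 to 120 N. Pads are 22 mm wide; open, the fingers measure 114 mm over their backs; the gripper's body (76 mm by 85 mm) begins 54 mm behind the grasp point. The pads swing forward as they close: fully open they stand 13 mm farther back than shut.
Start: joints at [1.156, 0.053, 1.613, -0, 1.476, -0.119], TCP at [0.182, 0.598, 0.231] pointing down, gripper open.
Joint ranges: [-3.01, 3.01], [-1.01, 2.22], [0.06, 2.58], [-1.02, 4.17], [0.09, 2.62], [-3.14, 3.14]. Speed limits (rad/s): [2.57, 2.57, 3.14, 3.14, 3.14, 3.14].

### API

Orientations are given as a rotation vector (axis times angle).
In Python, from station import ctrl, imaging gives the robot as it stands.
- The arm moves only by the tool play_rows, never from a script. Its argument "series" is a list of rows, each a list of 3 entries, a list of its own where there are three numbers: the opening, from 0 (shut) to 1 (fully open), then the shift along the tool's x, y, z each as a share of 0.05 m, from -1 to 1, then the turn, a rotation vector about the tool's x, y, z each as a share of 8 degrees, from -1 to 1. In form: [[grip, [dx, dy, dz], [ax, ay, az]], ...]. A call has 1 to 8 rows; each row shifts and turns the commanded pose from where the row before left it, along the tool's axes as they then stand; what a row does not reach is not made up. A row lasts 1/8 s, in which the tool goes at most 62.5 mm and 10.7 degrees, less where a joint would pass 70% of its speed; a pose out of reach is approached as far as the arm can. A call with a number of a shift or a turn outside -1 to 1 is refused whole. A call with a gripper value outside its range is refused whole. The fingers move at their own pace and stop on an object; "force" is the grip in N (left out, the last holds). Time passes only in rows, so rows that do not move let the fingers close. It gives the time, the measured TCP pose, the force, the opening and the grip force at its end, in the units of the state.
- ctrl.get_obs(): the state, without advancing time (a new reading comes with each control period).
- imaging.get_image(name): name is "scene" or "top"; returns a dict with "color" (384x512x3 uint8, blue, green, red), "fx", "fy", "cx", "cy" (pixels), "extrinsics" (4x4, takes a point from world to camera coordinates). Camera axes: x right, y down, z forward; pixel columns grow to the right and rows downward; lengths in m; the calibration is good to about 2 mm. A picture is of the moment at which its call begins. There is no depth.
- ctrl.finish_job(): hands the job in; it is judged then, once.
The state is a dict: "t": time; "q": joint angles; "dq": joint speeds; "effort": joint torques, N m; "tool_pos": TCP position; "tool_rot": TCP orientation; "contact_force": force on the tool from outside, world axes, zero at the start; "wrist_torque": the same for the moment, N m; "opening": finger opening in m; "grip_force": force on a finger pad.
Only numpy, scipy, OpenCV 4.12 (cv2) and the standard library are available. Lean on these libraries where they do the work, as an engineer would, in place of code of your own. Each camera call takes 0.05 s, during which the arm holds its last target. There are 200 camera calls.

## Working session

There is one attempt and no reset: what is moved stays moved. The work goes in short steps, Python scripts to look and compute and a tool call to move; the robot and the scene stay as the last step left them, time stands still between calls to the robot, and variables do not carry over. Pictures are saved under pics/ and viewed, at most 14 in all, crops included, and the job is handed in when it is done.

Besides the shell and the picture viewer there is one more tool, called in YAML: its name, and indented under it one key for each argument. play_rows: Moves the arm, as the interface text tells. Shift numbers are shares of 0.05 m and turn numbers shares of 8 degrees, none past 1 either way. Its arguments: {"type":"object","properties":{"series":{"type":"array"},"force":{"type":"number"}},"required":["series"]}

```bash
mkdir -p pics; python3 - <<'E'
from station import ctrl, imaging
import cv2, numpy as np
o=ctrl.get_obs(); print({k:np.round(v,3).tolist() for k,v in o.items()})
for n in("top","scene"):
    d=imaging.get_image(n); cv2.imwrite(f"pics/{n}0.png",d["color"])
    print(n,d["fx"],d["fy"],d["cx"],d["cy"],np.round(d["extrinsics"],4).tolist())
E
```

```text
{'t': 0.0, 'q': [1.156, 0.053, 1.614, -0.0, 1.476, -0.119], 'dq': [-0.001, -0.001, -0.001, -0.0, -0.001, -0.0], 'effort': [0.0, -39.367, -37.018, -0.0, 0.007, 0.0], 'tool_pos': [0.182, 0.597, 0.23], 'tool_rot': [-0.463, -3.107, 0.003], 'contact_force': [-0.451, 0.916, -0.294], 'wrist_torque': [0.01, 0.011, -0.01], 'grip_force': 0.0, 'opening': 0.085}
top 461.2114627180125 461.2114627180125 259.0567945075143 184.6062671780969 [[0.0191, -0.9995, 0.0233, -0.0255], [-0.9874, -0.0225, -0.1563, 0.5278], [0.1568, -0.0201, -0.9874, 1.3149], [0.0, 0.0, 0.0, 1.0]]
scene 495.670148811963 495.670148811963 254.8800114997802 189.68697465730156 [[-0.042, 0.9989, -0.0198, 0.0297], [0.706, 0.0156, -0.7081, -0.3601], [-0.707, -0.0437, -0.7059, 1.6487], [0.0, 0.0, 0.0, 1.0]]
```

View pics/top0.png

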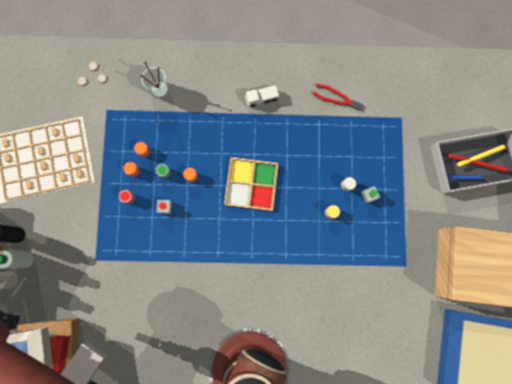

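View pics/scene0.png

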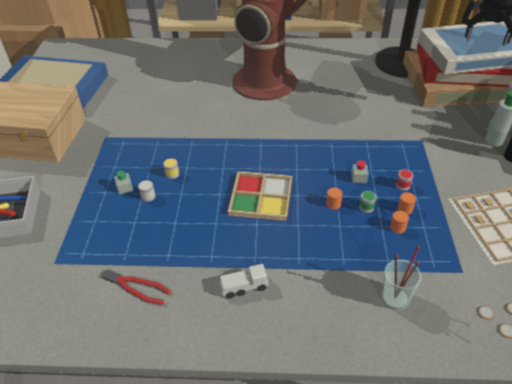

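The top view shows the lids at about red (125,197), green (162,171), white (349,184) and yellow (333,212). The caddy is centred at about (252,184), with yellow/green liners in the upper row and white/red in the lower. Orange decoys are at (141,149), (131,169) and (190,174). The glue bottles are at (164,207) and (372,195). The scene view agrees.

```bash
cat > h.py <<'E'
import cv2, numpy as np
from station import ctrl, imaging
def cast(d,uv,z):
    E=d["extrinsics"];R,t=E[:3,:3],E[:3,3];c=-R.T@t
    r=R.T@np.array([(uv[0]-d["cx"])/d["fx"],(uv[1]-d["cy"])/d["fy"],1]);return (c+r*(z-c[2])/r[2])[:2]
RNG=dict(red=[((0,150,90),(6,255,255)),((172,120,90),(180,255,255))],orange=[((7,150,90),(16,255,255))],
 yellow=[((20,90,120),(35,255,255))],green=[((45,90,50),(85,255,255))],white=[((0,0,165),(180,60,255))])
def blobs(d,c):
    h=cv2.cvtColor(d["color"],cv2.COLOR_BGR2HSV)
    m=sum(cv2.inRange(h,np.array(a),np.array(b)) for a,b in RNG[c])
    n,l,s,ce=cv2.connectedComponentsWithStats(m.astype(np.uint8))
    return [(s[i],ce[i],l==i) for i in range(1,n) if s[i][4]>12]
E
python3 - <<'E'
from h import *
box=dict(top=(100,405,112,262),scene=(80,440,140,262))
for n in box:
    d=imaging.get_image(n);E=d["extrinsics"];print(n,"cam",np.round(-E[:3,:3].T@E[:3,3],3))
    x0,x1,y0,y1=box[n]
    for c in RNG:
        for s,ce,m in blobs(d,c):
            if not(x0<ce[0]<x1 and y0<ce[1]<y1): continue
            big=s[4]>200
            z=.006 if big else (.042 if n=="top" else .03)
            print(c,s.tolist(),np.round(ce,1),"z",z,np.round(cast(d,ce,z),4), 
              "ang %.1f"%cv2.minAreaRect(np.argwhere(m)[:,::-1].astype(np.float32))[2] if big else "")
E
python3 -c "
import cv2
a=cv2.imread('pics/top0.png')
cv2.imwrite('pics/c0.png',cv2.resize(a[125:230,100:210],None,fx=5,fy=5,interpolation=2)[:600,:800])"
```

```text
top cam [0.315 0.013 1.381]
red [251, 186, 21, 22, 395] [261.3 196.5] z 0.006 [ 0.4978 -0.0225] ang 7.1
red [119, 191, 11, 10, 76] [124.4 195.6] z 0.042 [0.4868 0.3767] 
red [159, 203, 7, 6, 31] [162.1 205.3] z 0.042 [0.4608 0.2662] 
orange [135, 143, 14, 13, 130] [141.3 148.9] z 0.042 [0.6272 0.3362] 
orange [124, 163, 14, 13, 137] [130.7 168.9] z 0.042 [0.5662 0.3636] 
orange [183, 169, 14, 12, 129] [189.6 174.5] z 0.042 [0.5536 0.1903] 
yellow [229, 160, 39, 26, 548] [242.7 171.6] z 0.006 [0.5725 0.0353] ang 6.7
yellow [269, 173, 7, 14, 24] [273.5 180.9] z 0.042 [ 0.5401 -0.0568] 
yellow [326, 206, 13, 12, 125] [332.1 211.5] z 0.042 [ 0.4533 -0.2296] 
green [157, 165, 10, 10, 70] [161.7 169.6] z 0.042 [0.5662 0.2727] 
green [254, 164, 21, 21, 378] [264.1 173.9] z 0.006 [ 0.5672 -0.0299] ang 7.1
green [370, 190, 8, 6, 40] [373.5 192.5] z 0.042 [ 0.5123 -0.3526] 
white [342, 177, 14, 12, 133] [348.8 182.7] z 0.042 [ 0.5398 -0.2797] 
white [229, 183, 21, 23, 406] [239.2 193.9] z 0.006 [0.5044 0.044 ] ang 6.3
white [364, 187, 15, 14, 84] [369.5 194.2] z 0.042 [ 0.5071 -0.3408] 
white 
[... 571 characters left out ...]
llow [165, 159, 11, 8, 72] [169.8 162.4] z 0.03 [ 0.4423 -0.2383] 
yellow [166, 168, 12, 8, 65] [172.1 172.1] z 0.03 [ 0.4799 -0.2259] 
yellow [259, 196, 28, 20, 461] [272.6 205.1] z 0.006 [0.5701 0.0387] ang 6.3
green [117, 171, 9, 9, 63] [120.9 174.7] z 0.03 [ 0.4928 -0.3588] 
green [363, 191, 11, 9, 75] [368.2 195.3] z 0.03 [0.5537 0.2744] 
green [233, 195, 25, 16, 327] [244.8 202.8] z 0.006 [ 0.5634 -0.0313] ang 5.7
green [360, 201, 15, 9, 67] [366.3 205.7] z 0.03 [0.5893 0.2655] 
white [262, 178, 23, 17, 320] [273.6 186.4] z 0.006 [0.5032 0.0402] ang 3.8
white [139, 181, 13, 9, 96] [145.3 185.1] z 0.03 [ 0.5298 -0.287 ] 
white [148, 189, 6, 10, 44] [150.6 194.1] z 0.03 [ 0.5618 -0.267 ]
```

View pics/c0.png

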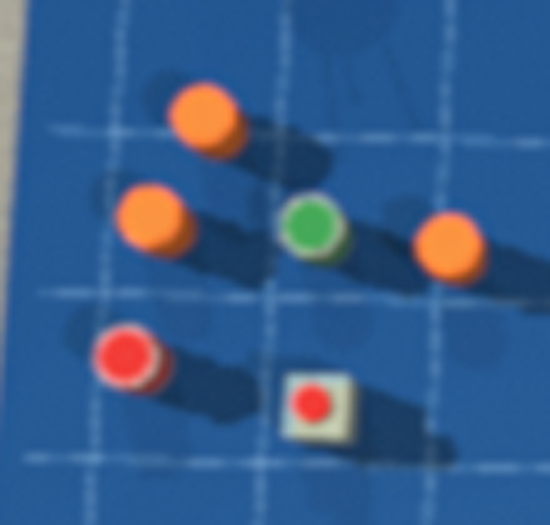

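play_rows:
  series:
    - [0.7, [0, 0, 0], [0, 0, -0.71]]
    - [0.7, [0, 0, 0], [0, 0, -0.71]]
    - [0.7, [0, 0, 0], [0, 0, -0.7]]
    - [0.7, [-0.8, -0.6, 0.2], [0, 0, 0]]
    - [0.7, [-0.8, -0.6, 0.2], [0, 0, 0]]
    - [0.7, [-0.8, -0.6, 0.2], [0, 0, 0]]
    - [0.7, [-0.8, -0.6, 0.2], [0, 0, 0]]
    - [0.7, [0, 0, 0], [0, 0, 0]]
  force: 30

```text
t: 1.2
tool_pos: [0.3439, 0.4756, 0.1899]
tool_rot: [-0.007, -3.14, 0.003]
contact_force: [-0.7, -0.3, 0.3]
opening: 0.0595
grip_force: 0.0
```

play_rows:
  series:
    - [0.7, [-0.715, -0.49, 0.45], [0, 0, 0]]
    - [0.7, [-0.715, -0.49, 0.45], [0, 0, 0]]
    - [0.7, [-0.715, -0.49, 0.45], [0, 0, 0]]
    - [0.7, [-0.715, -0.49, 0.45], [0, 0, 0]]
    - [0.7, [0, 0, 0.55], [0, 0, 0]]
    - [0.7, [0, 0, 0.55], [0, 0, 0]]
    - [0.7, [0, 0, 0], [0, 0, 0]]

```text
t: 2.08
tool_pos: [0.4828, 0.3795, 0.0436]
tool_rot: [0.001, -3.137, 0.004]
contact_force: [0.5, -0.4, 0.5]
opening: 0.0599
grip_force: 0.0
```

```bash
python3 - <<'E'
from h import *
a=imaging.get_image("top")["color"][150:250,80:210]; b=imaging.get_image("scene")["color"][120:220,340:470]
cv2.imwrite("pics/r1.png",cv2.resize(np.vstack([a,b]),None,fx=3,fy=3,interpolation=2))
E
```

```text
(no output)
```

View pics/r1.png

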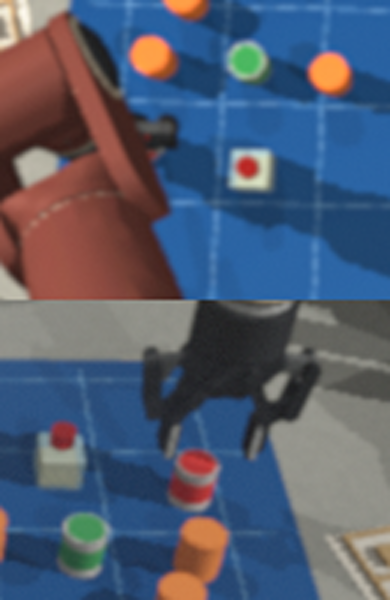

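The tin stands between the fingers in the lower (scene) crop, but looks off-centre towards the left finger: lid at about (197,462), finger tips at about (170,450) and (253,450). I'll project to check this.

```bash
python3 - <<'E'
from h import *
d=imaging.get_image("scene");E=d["extrinsics"]
def pr(p):
    c=E[:3,:3]@np.array(p)+E[:3,3];return np.round([d["fx"]*c[0]/c[2]+d["cx"],d["fy"]*c[1]/c[2]+d["cy"]],1)
f=lambda p:(pr(p)-[340,120])*3+[0,300]
for p in[(.483,.3795,.05),(.483,.3495,.05),(.483,.4095,.05),(.487,.377,.042)]: print(p,f(p))
E
```

```text
(0.483, 0.3795, 0.05) [203.7 451.5]
(0.483, 0.3495, 0.05) [167.7 450.9]
(0.483, 0.4095, 0.05) [239.7 452.1]
(0.487, 0.377, 0.042) [199.5 461.7]
```

play_rows:
  series:
    - [0.8, [-0.06, -0.11, 0], [0, 0, 0]]
    - [0.8, [0, 0, 0.32], [0, 0, 0]]
    - [0.8, [0, 0, 0.32], [0, 0, 0]]
    - [0.8, [0, 0, 0], [0, 0, 0]]
    - [0.3, [0, 0, 0], [0, 0, 0]]
    - [0.3, [0, 0, 0], [0, 0, 0]]
    - [0.3, [0, 0, 0], [0, 0, 0]]
    - [0.3, [0, 0, 0], [0, 0, 0]]

```text
t: 3.22
tool_pos: [0.4887, 0.3747, 0.0149]
tool_rot: [-0.0, 3.141, 0.001]
contact_force: [-0.3, -0.4, 1.6]
opening: 0.0348
grip_force: 30.0
```

play_rows:
  series:
    - [0.3, [0, 0, -0.5], [0, 0, 0]]
    - [0.3, [0, 0, -0.8], [0, 0, 0]]
    - [0.3, [0, 0, -0.8], [0, 0, 0]]
    - [0.3, [-0.05, -0.7, 0], [0, 0, 0]]
    - [0.3, [-0.05, -0.8, 0], [0, 0, 0]]
    - [0.3, [-0.05, -0.8, 0], [0, 0, 0]]
    - [0.3, [0, -0.8, 0], [0, 0, 0]]
    - [0.3, [0, -0.8, 0], [0, 0, 0]]

```text
t: 4.22
tool_pos: [0.4954, 0.1781, 0.1192]
tool_rot: [0.001, -3.142, 0.0]
contact_force: [-0.0, -0.4, -0.3]
opening: 0.0352
grip_force: 30.1
```

play_rows:
  series:
    - [0.3, [0, -0.8, 0], [0, 0, 0]]
    - [0.3, [0, -0.8, 0], [0, 0, 0]]
    - [0.3, [0, -0.8, 0], [0, 0, 0]]
    - [0.3, [0, -0.8, 0], [0, 0, 0]]
    - [0.3, [0, -0.5, 0], [0, 0, 0]]
    - [0.3, [0, 0, 0], [0, 0, 0]]
    - [0.3, [0, 0, 0], [0, 0, 0]]

```text
t: 5.1
tool_pos: [0.4957, -0.0051, 0.1192]
tool_rot: [0.0, -3.141, -0.001]
contact_force: [0.1, 0.3, -1.0]
opening: 0.0349
grip_force: 30.2
```

play_rows:
  series:
    - [0.3, [0, -0.38, 0], [0, 0, 0]]
    - [0.3, [0, 0, 0.6], [0, 0, 0]]
    - [0.3, [0, 0, 0.6], [0, 0, 0]]
    - [0.3, [0, 0, 0.4], [0, 0, 0]]
    - [0.3, [0, 0, 0], [0, 0, 0]]
    - [0.3, [0, 0, 0], [0, 0, 0]]

```text
t: 5.85
tool_pos: [0.4965, -0.0241, 0.0402]
tool_rot: [-0.002, 3.14, -0.0]
contact_force: [0.6, -1.1, -0.5]
opening: 0.0349
grip_force: 30.2
```

```bash
python3 - <<'E'
from h import *
a=imaging.get_image("top")["color"][140:230,200:310]; b=imaging.get_image("scene")["color"][130:220,210:320]
cv2.imwrite("pics/r2.png",cv2.resize(np.vstack([a,b]),None,fx=3.3,fy=3.3,interpolation=2))
E
```

```text
(no output)
```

View pics/r2.png

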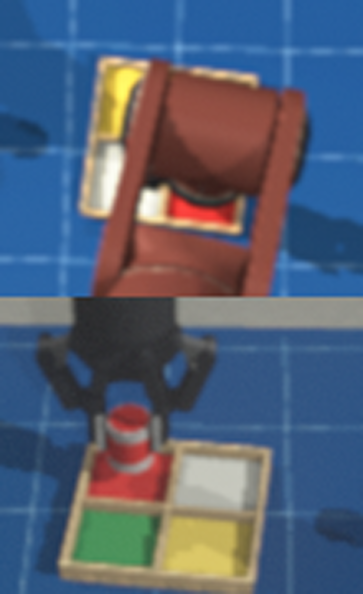

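The tin is upright over the red compartment, with its base at about (128,460) in the crop. I'll lower it and release.

play_rows:
  series:
    - [0.3, [0, 0, 0.2], [0, 0, 0]]
    - [0.3, [0, 0, 0.17], [0, 0, 0]]
    - [0.3, [0, 0, 0], [0, 0, 0]]
    - [0.6, [0, 0, 0], [0, 0, 0]]
    - [0.6, [0, 0, 0], [0, 0, 0]]
    - [0.6, [0, 0, -0.4], [0, 0, 0]]
    - [0.7, [0, 0, -0.8], [0, 0, 0]]
    - [0.7, [0, 0, -0.8], [0, 0, 0]]

```text
t: 6.95
tool_pos: [0.4953, -0.0245, 0.1214]
tool_rot: [0.0, -3.141, -0.0]
contact_force: [0.9, -0.7, 0.4]
opening: 0.0598
grip_force: 0.0
```

play_rows:
  series:
    - [0.7, [-0.18, 0.74, 0], [0, 0, 0]]
    - [0.7, [-0.18, 0.74, 0], [0, 0, 0]]
    - [0.7, [-0.18, 0.74, 0], [0, 0, 0]]
    - [0.7, [-0.18, 0.74, 0], [0, 0, 0]]
    - [0.7, [-0.18, 0.74, 0], [0, 0, 0]]
    - [0.7, [-0.18, 0.74, 0], [0, 0, 0]]
    - [0.7, [-0.18, 0.74, 0], [0, 0, 0]]
    - [0.7, [-0.18, 0.74, 0], [0, 0, 0]]

```text
t: 7.95
tool_pos: [0.5678, 0.2726, 0.1206]
tool_rot: [0.0, -3.141, 0.0]
contact_force: [0.4, -0.1, 0.4]
opening: 0.0595
grip_force: 0.0
```

play_rows:
  series:
    - [0.7, [0, 0, 0.6], [0, 0, 0]]
    - [0.7, [0, 0, 0.6], [0, 0, 0]]
    - [0.7, [0, 0, 0.3], [0, 0, 0]]
    - [0.7, [0, 0, 0], [0, 0, 0]]

```text
t: 8.45
tool_pos: [0.5668, 0.271, 0.0444]
tool_rot: [0.0, -3.139, 0.001]
contact_force: [0.3, -0.4, -0.4]
opening: 0.0598
grip_force: 0.0
```

```bash
python3 - <<'E'
from h import *
a=imaging.get_image("top")["color"][120:220,190:320]; b=imaging.get_image("scene")["color"][140:240,300:430]
cv2.imwrite("pics/r3.png",cv2.resize(np.vstack([a,b]),None,fx=3,fy=3,interpolation=2))
E
```

```text
(no output)
```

View pics/r3.png

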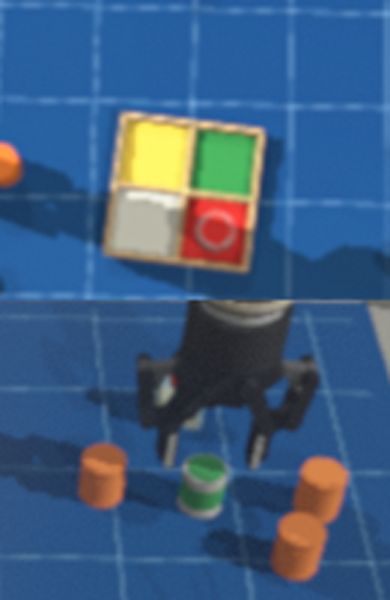

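The red tin stands in the middle of its liner (215,228 in the crop). The green tin at (206,480) lies between the finger tips at (172,460) and (255,460).

play_rows:
  series:
    - [0.7, [0, -0.04, 0], [0, 0, 0]]
    - [0.7, [0, 0, 0.3], [0, 0, 0]]
    - [0.7, [0, 0, 0.3], [0, 0, 0]]
    - [0.7, [0, 0, 0], [0, 0, 0]]
    - [0.3, [0, 0, 0], [0, 0, 0]]
    - [0.3, [0, 0, 0], [0, 0, 0]]
    - [0.3, [0, 0, 0], [0, 0, 0]]
    - [0.3, [0, 0, 0], [0, 0, 0]]

```text
t: 9.55
tool_pos: [0.5679, 0.2695, 0.0161]
tool_rot: [-0.0, 3.141, 0.0]
contact_force: [-0.0, -0.2, -0.7]
opening: 0.0351
grip_force: 30.0
```

play_rows:
  series:
    - [0.3, [0, 0, -0.5], [0, 0, 0]]
    - [0.3, [0, 0, -0.8], [0, 0, 0]]
    - [0.3, [0, 0, -0.8], [0, 0, 0]]
    - [0.3, [0, -0.5, 0], [0, 0, 0]]
    - [0.3, [0, -0.8, 0], [0, 0, 0]]
    - [0.3, [0, -0.8, 0], [0, 0, 0]]
    - [0.3, [0, -0.8, 0], [0, 0, 0]]
    - [0.3, [0, -0.8, 0], [0, 0, 0]]

```text
t: 10.55
tool_pos: [0.5676, 0.0832, 0.1209]
tool_rot: [-0.001, 3.141, -0.0]
contact_force: [0.3, 0.1, -0.2]
opening: 0.0353
grip_force: 30.1
```

play_rows:
  series:
    - [0.3, [0, -0.8, 0], [0, 0, 0]]
    - [0.3, [0.03, -0.8, 0], [0, 0, 0]]
    - [0.3, [0, -0.7, 0], [0, 0, 0]]
    - [0.3, [0, 0, 0.7], [0, 0, 0]]
    - [0.3, [0, 0, 0.7], [0, 0, 0]]
    - [0.3, [0, 0, 0.35], [0, 0, 0]]
    - [0.3, [0, 0, 0.19], [0, 0, 0]]
    - [0.3, [0, 0, 0], [0, 0, 0]]

```text
t: 11.55
tool_pos: [0.5665, -0.0305, 0.0239]
tool_rot: [0.001, -3.142, 0.0]
contact_force: [-0.1, -0.2, 0.0]
opening: 0.0349
grip_force: 30.1
```

play_rows:
  series:
    - [0.3, [0, 0, 0.03], [0, 0, 0]]
    - [0.6, [0, 0, 0], [0, 0, 0]]
    - [0.6, [0, 0, 0], [0, 0, 0]]
    - [0.6, [0, 0, -0.4], [0, 0, 0]]
    - [0.7, [0, 0, -0.8], [0, 0, 0]]
    - [0.7, [0, 0, -0.8], [0, 0, 0]]
    - [0.7, [0.5, -0.8, 0], [0, 0, 0]]
    - [0.7, [0.5, -0.8, 0], [0, 0, 0]]

```text
t: 12.55
tool_pos: [0.5169, -0.1115, 0.1253]
tool_rot: [-0.003, 3.138, -0.003]
contact_force: [-0.8, -0.3, 0.4]
opening: 0.06
grip_force: 0.0
```

play_rows:
  series:
    - [0.7, [0.6, -0.8, 0], [0, 0, 0]]
    - [0.7, [0.6, -0.8, 0], [0, 0, 0]]
    - [0.7, [0, -0.8, 0], [0, 0, 0]]
    - [0.7, [0, 0, 0.6], [0, 0, 0]]
    - [0.7, [0, 0, 0.6], [0, 0, 0]]
    - [0.7, [0, 0, 0.3], [0, 0, 0]]
    - [0.7, [0, 0, 0], [0, 0, 0]]

```text
t: 13.42
tool_pos: [0.456, -0.2302, 0.0471]
tool_rot: [0.001, -3.141, -0.001]
contact_force: [-0.6, 0.2, 0.6]
opening: 0.0596
grip_force: 0.0
```

```bash
python3 - <<'E'
from h import *
a=imaging.get_image("top")["color"][120:220,190:320]; b=imaging.get_image("scene")["color"][110:210,90:220]
cv2.imwrite("pics/r4.png",cv2.resize(np.vstack([a,b]),None,fx=3,fy=3,interpolation=2))
E
```

```text
(no output)
```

View pics/r4.png

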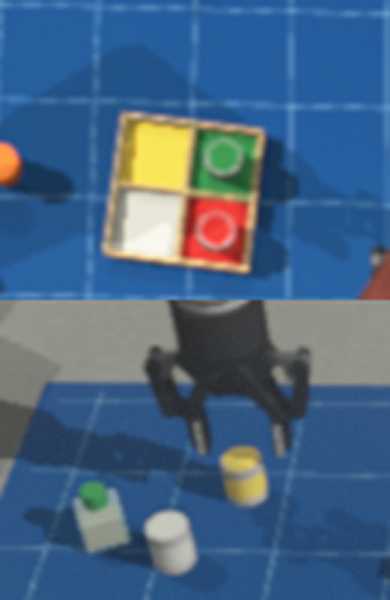

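The green tin stands in its compartment (222,157). The yellow tin (242,460) is centred between the tips at (203,447) and (281,447).

play_rows:
  series:
    - [0.7, [0, 0, 0.33], [0, 0, 0]]
    - [0.7, [0, 0, 0.3], [0, 0, 0]]
    - [0.7, [0, 0, 0], [0, 0, 0]]
    - [0.3, [0, 0, 0], [0, 0, 0]]
    - [0.3, [0, 0, 0], [0, 0, 0]]
    - [0.3, [0, 0, 0], [0, 0, 0]]
    - [0.3, [0, 0, 0], [0, 0, 0]]

```text
t: 14.4
tool_pos: [0.4566, -0.2308, 0.0162]
tool_rot: [-0.0, 3.141, -0.001]
contact_force: [-0.2, -0.3, 0.8]
opening: 0.0354
grip_force: 30.0
```

play_rows:
  series:
    - [0.3, [0, 0, -0.5], [0, 0, 0]]
    - [0.3, [0, 0, -0.8], [0, 0, 0]]
    - [0.3, [0, 0, -0.8], [0, 0, 0]]
    - [0.3, [-0.4, 0.6, 0], [0, 0, 0]]
    - [0.3, [-0.4, 0.8, 0], [0, 0, 0]]
    - [0.3, [-0.4, 0.8, 0], [0, 0, 0]]
    - [0.3, [-0.4, 0.8, 0], [0, 0, 0]]
    - [0.3, [-0.4, 0.8, 0], [0, 0, 0]]

```text
t: 15.4
tool_pos: [0.5567, -0.0392, 0.1207]
tool_rot: [0.0, -3.142, 0.0]
contact_force: [0.8, -1.0, -1.3]
opening: 0.0351
grip_force: 30.1
```

play_rows:
  series:
    - [0.3, [-0.17, 0.78, 0], [0, 0, 0]]
    - [0.3, [-0.17, 0.78, 0], [0, 0, 0]]
    - [0.3, [0, 0, 0.7], [0, 0, 0]]
    - [0.3, [0, 0, 0.7], [0, 0, 0]]
    - [0.3, [0, 0, 0.35], [0, 0, 0]]
    - [0.3, [0, 0, 0.2], [0, 0, 0]]
    - [0.3, [0, 0, 0], [0, 0, 0]]

```text
t: 16.27
tool_pos: [0.5738, 0.0373, 0.0237]
tool_rot: [0.0, 3.141, -0.0]
contact_force: [-0.3, 0.8, -0.3]
opening: 0.035
grip_force: 30.3
```

play_rows:
  series:
    - [0.3, [0, 0, 0.03], [0, 0, 0]]
    - [0.6, [0, 0, 0], [0, 0, 0]]
    - [0.6, [0, 0, 0], [0, 0, 0]]
    - [0.6, [0, 0, -0.4], [0, 0, 0]]
    - [0.7, [0, 0, -0.8], [0, 0, 0]]
    - [0.7, [0, 0, -0.8], [0, 0, 0]]
    - [0.7, [0.1, -0.8, 0], [0, 0, 0]]
    - [0.7, [0.1, -0.8, 0], [0, 0, 0]]

```text
t: 17.27
tool_pos: [0.5643, -0.0434, 0.1249]
tool_rot: [-0.003, 3.137, -0.002]
contact_force: [0.1, 0.7, -0.8]
opening: 0.0596
grip_force: 0.0
```

play_rows:
  series:
    - [0.7, [0.1, -0.8, 0], [0, 0, 0]]
    - [0.7, [0.1, -0.8, 0], [0, 0, 0]]
    - [0.7, [0.1, -0.8, 0], [0, 0, 0]]
    - [0.7, [0.1, -0.8, 0], [0, 0, 0]]
    - [0.7, [0.05, -0.8, 0], [0, 0, 0]]
    - [0.7, [0, -0.8, 0], [0, 0, 0]]
    - [0.7, [0, 0, 0], [0, 0, 0]]

```text
t: 18.15
tool_pos: [0.5411, -0.2853, 0.1238]
tool_rot: [0.005, 3.14, -0.003]
contact_force: [-0.5, 0.1, 0.4]
opening: 0.0601
grip_force: 0.0
```

play_rows:
  series:
    - [0.7, [0, 0, 0], [0, 0, -1]]
    - [0.7, [0, 0, 0], [0, 0, -1]]
    - [0.7, [0, 0, 0], [0, 0, -1]]
    - [0.7, [0, 0, 0], [0, 0, -1]]
    - [0.7, [0, 0, 0], [0, 0, -1]]
    - [0.7, [0, 0, 0.7], [0, 0, 0]]
    - [0.7, [0, 0, 0.7], [0, 0, 0]]
    - [0.7, [0, 0, 0], [0, 0, 0]]

```text
t: 19.15
tool_pos: [0.5389, -0.2801, 0.0493]
tool_rot: [1.075, -2.948, -0.008]
contact_force: [0.2, -0.4, 0.5]
opening: 0.0596
grip_force: 0.0
```

```bash
python3 - <<'E'
from h import *
a=imaging.get_image("top")["color"][120:220,190:320]; b=imaging.get_image("scene")["color"][120:220,80:210]
cv2.imwrite("pics/r5.png",cv2.resize(np.vstack([a,b]),None,fx=3,fy=3,interpolation=2))
E
```

```text
(no output)
```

View pics/r5.png

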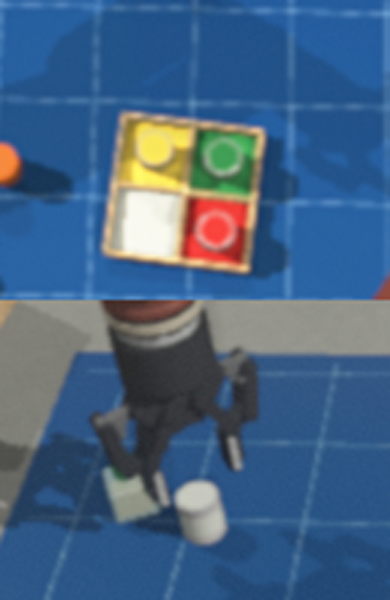

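The yellow tin stands in its compartment (157,147). The white tin's lid (198,492) lies midway between the tips at (162,500) and (233,467), which clear the glue bottle.

play_rows:
  series:
    - [0.7, [0, 0, 0.34], [0, 0, 0]]
    - [0.7, [0, 0, 0.34], [0, 0, 0]]
    - [0.7, [0, 0, 0], [0, 0, 0]]
    - [0.3, [0, 0, 0], [0, 0, 0]]
    - [0.3, [0, 0, 0], [0, 0, 0]]
    - [0.3, [0, 0, 0], [0, 0, 0]]
    - [0.3, [0, 0, 0], [0, 0, 0]]

```text
t: 20.12
tool_pos: [0.5412, -0.2828, 0.0183]
tool_rot: [-1.075, 2.952, -0.001]
contact_force: [-0.3, -0.4, 2.1]
opening: 0.0352
grip_force: 30.1
```

play_rows:
  series:
    - [0.3, [0, 0, -0.5], [0, 0, 0]]
    - [0.3, [0, 0, -0.8], [0, 0, 0]]
    - [0.3, [0, 0, -0.8], [0, 0, 0]]
    - [0.3, [0, 0, 0], [0, 0, 1]]
    - [0.3, [0, 0, 0], [0, 0, 1]]
    - [0.3, [0, 0, 0], [0, 0, 1]]
    - [0.3, [0, 0, 0], [0, 0, 1]]
    - [0.3, [0, 0, 0], [0, 0, 1]]

```text
t: 21.12
tool_pos: [0.5407, -0.2824, 0.1226]
tool_rot: [-0.007, -3.141, -0.0]
contact_force: [-0.2, 0.3, -1.1]
opening: 0.0351
grip_force: 30.2
```

play_rows:
  series:
    - [0.3, [0.09, 0.72, 0], [0, 0, 0]]
    - [0.3, [0.09, 0.82, 0], [0, 0, 0]]
    - [0.3, [0.09, 0.82, 0], [0, 0, 0]]
    - [0.3, [0.09, 0.82, 0], [0, 0, 0]]
    - [0.3, [0.09, 0.82, 0], [0, 0, 0]]
    - [0.3, [0.09, 0.82, 0], [0, 0, 0]]
    - [0.3, [0.1, 0.82, 0], [0, 0, 0]]
    - [0.3, [0.1, 0.92, 0], [0, 0, 0]]

```text
t: 22.12
tool_pos: [0.5034, 0.0466, 0.1228]
tool_rot: [0.001, 3.141, 0.0]
contact_force: [0.5, -0.8, -1.7]
opening: 0.035
grip_force: 30.3
```

play_rows:
  series:
    - [0.3, [0, 0, 0], [0, 0, 0]]
    - [0.3, [0, 0, 0.7], [0, 0, 0]]
    - [0.3, [0, 0, 0.7], [0, 0, 0]]
    - [0.3, [0, 0, 0.35], [0, 0, 0]]
    - [0.3, [0, 0, 0.17], [0, 0, 0]]
    - [0.3, [0, 0, 0], [0, 0, 0]]

```text
t: 22.88
tool_pos: [0.5041, 0.0451, 0.027]
tool_rot: [0.0, 3.141, -0.0]
contact_force: [-1.3, -0.4, -1.1]
opening: 0.035
grip_force: 30.3
```

Pick height was 0.0183, so the tin should sit down at about 0.0243.

play_rows:
  series:
    - [0.3, [0, 0, 0.04], [0, 0, 0]]
    - [0.3, [0, 0, 0], [0, 0, 0]]
    - [0.6, [0, 0, 0], [0, 0, 0]]
    - [0.6, [0, 0, 0], [0, 0, 0]]
    - [0.6, [0, 0, -0.4], [0, 0, 0]]
    - [0.7, [0, 0, -0.8], [0, 0, 0]]
    - [0.7, [0, 0, -0.8], [0, 0, 0]]
    - [0.7, [0, 0.8, -0.4], [0, 0, 0]]

```text
t: 23.88
tool_pos: [0.5055, 0.0845, 0.1481]
tool_rot: [0.005, 3.137, -0.001]
contact_force: [-0.0, -0.5, 0.5]
opening: 0.0601
grip_force: 0.0
```

play_rows:
  series:
    - [0.7, [0, 0.8, 0], [0, 0, 0]]
    - [0.7, [0, 0.8, 0], [0, 0, 0]]
    - [0.7, [0, 0.8, 0], [0, 0, 0]]
    - [0.7, [0, 0.8, 0], [0, 0, 0]]
    - [0.7, [0, 0.8, 0], [0, 0, 0]]
    - [0.7, [0, 0.8, 0], [0, 0, 0]]
    - [0.7, [0, 0, 0], [0, 0, 0]]

```text
t: 24.75
tool_pos: [0.5034, 0.3275, 0.1449]
tool_rot: [-0.006, 3.141, 0.001]
contact_force: [-1.5, -0.1, 0.5]
opening: 0.0595
grip_force: 0.0
```

```bash
python3 - <<'E'
from h import *
a=imaging.get_image("top")["color"][120:220,190:320]; b=imaging.get_image("scene")["color"][140:240,200:330]
cv2.imwrite("pics/r6.png",cv2.resize(np.vstack([a,b]),None,fx=3,fy=3,interpolation=2))
d=imaging.get_image("top")
print(np.round(cast(d,(190+.01,120),.006),3))
E
```

```text
[0.73  0.201]
```

View pics/r6.png

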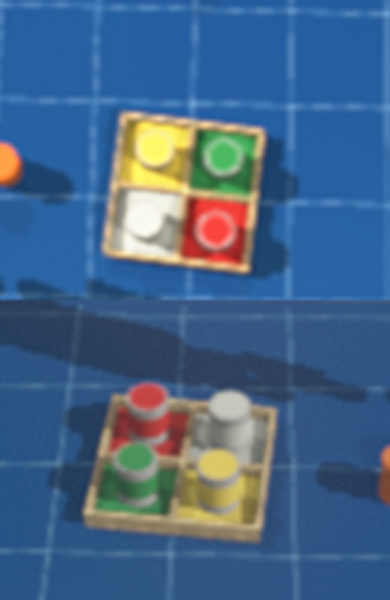

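Each of the four tins stands upright and roughly centred on its own liner: top-view lids at yellow (155,147), green (222,157), white (148,220) and red (215,228). The gripper is clear, so I'm handing in.

```bash
python3 -c "
from station import ctrl
print(ctrl.finish_job())"
```

```text
the job is handed in; nothing more can be done
None
```

All four paint tins stand upright on the liners of their own colour, the glue bottles were left alone, and the job was handed in at about 25 s; the hand-in returned no verdict.

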